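# Reset a ratchet repair stand and set it to its second notch

### The arm

A 6-joint arm with a two-finger parallel gripper is mounted at the origin on the work surface. World frame = base frame: x ahead of the robot, y to its left, z up, the work surface at z = 0. Lengths are in m, angles in rad, forces in N, time in s.
With the tool pointing down it reaches from about 0.425 to 0.95 m from the base axis. Payload 3.5 kg.
Tool frame: the origin (TCP) lies on the centre line of the jaws, within the pads' length; the fingertips stand ahead of it and the grasp point (between the pads) lies 11 mm behind it (tips_ahead is the z of the fingertips in the tool frame, in m); z points along the fingers, y is the direction in which the jaws open and shut (so a half turn about z gives the same grasp; the last joint's range is limited). The gripper opens to 85 mm and grips with 20 to 120 N. Pads are 22 mm wide; open, the fingers measure 114 mm over their backs; the gripper's body (76 mm by 85 mm) begins 54 mm behind the grasp point. The pads swing forward as they close: fully open they stand 13 mm farther back than shut.
Start: joints at [-1.411, 0.286, 1.577, -0, 1.279, -0.15], TCP at [0.206, -0.643, 0.239] pointing down, gripper open.
Joint ranges: [-2.77, 2.77], [-0.9, 2.22], [0.21, 2.48], [-1.53, 4.67], [0.24, 2.81], [-2.84, 2.84]. Speed limits (rad/s): [2.79, 2.79, 3.14, 3.14, 3.14, 3.14].

### API

Orientations are given as a unit quaternion [x, y, z, w].
In Python, from plant import * gives the robot as it stands. The module is installed in compiled form; this text tells all that it offers.
- The arm moves only by the tool move_arm, never from a script. Its arguments are lists of equal length, an entry for each row: "linear": the shift along the world's x, y, z in m, a list of three; "twist": the turn, a rotation vector about the world's x, y, z in degrees, a list of three. A call has 1 to 20 rows; each row shifts and turns the pose as measured when the row begins; what a row does not reach is not made up. A row lasts 1/12 s, in which the tool goes at most 41.7 mm and 7.16 degrees, less where a joint would pass 70% of its speed; a pose out of reach is approached as far as the arm can. A call is refused whole if a number of a shift passes 0.0417 or a number of a turn 7.16, either way. A call with a gripper value outside its range is refused whole. "grip" is the opening, from 0 (shut) to 1 (fully open), set as the call begins (left out, the last holds). The fingers move at their own pace and stop on an object; "force" is the grip in N (left out, the last holds). Time passes only in rows, so rows that do not move let the fingers close. It gives the time, the measured TCP pose, the force and the opening at its end, in the units of the state.
- get_state(): the state, without advancing time (a new reading comes with each control period).
- read_camera(name): name is "side" or "top"; returns a dict with "img" (400x640x3 uint8, blue, green, red), "depth" (400x640 float32, m along the optical axis (not along the pixel's ray), 0 where there is no reading), "fx", "fy", "cx", "cy" (pixels), "rvec" (rotation vector, rad) and "tvec" (3), from world to camera coordinates, as OpenCV has them. Camera axes: x right, y down, z forward; pixel columns grow to the right and rows downward; lengths in m; the calibration is good to about 2 mm. A picture is of the moment at which its call begins.
- sign_off(): hands the job in, once; it reports no verdict.
The state is a dict: "time": time; "qpos": joint angles; "dq": joint speeds; "joint_efforts": joint torques, N m; "eef_pos": TCP position; "tcp_rot": TCP orientation; "contact_force": force on the tool from outside, world axes, zero at the start; "wrist_torque": the same for the moment, N m; "opening": opening from 0.0 (shut) to 1.0 (fully open).
Only numpy, scipy, OpenCV 4.12 (cv2) and the standard library are available. Lean on these libraries where they do the work, as an engineer would, in place of code of your own. Each camera call takes 0.05 s, during which the arm holds its last target.

### The job

The repair stand is propped too steep. Lift its board by the red bar past the top notch until the pawl is thrown clear just before the stop, let it down under control right onto its rests, then raise it again to the second notch from the bottom and ease it down until the pawl carries it, and let go. Do not force the board against its stop, its rests or the pawl, do not let it drop even from one notch to the next, and leave the stand and the things lying around where they are.

Things in the scene. Friction and masses are not known exactly. Their poses are not given: they have to be found in the camera images.
- stand: tilting repair stand, 6 kg, standing on rubber feet: dark steel base plate 285 x 300 mm; light board hinged along the edge nearest the robot; red lift bar at the board's far edge. Origin: centre of the base at bench height; x points from the hinge to the far edge, y to the left, z up
- board_middle (a point): middle of the board's top face, 108 mm from the hinge. The board is 200 x 236 x 8 mm with an opened control unit (aluminium, green circuit, 45 mm high at most) clipped on it. It weighs 0.7 to 1.15 kg in all: 3 to 5.5 N upward at the lift bar holds it up; let go without a notch, it falls
- board (a joint): angle of the board, rad: 0 = flat, on its rubber rests (which give about 3 N per mm at the bar), grows as the far edge is raised. The notches, counted from the bottom, hold it at 14.2, 20.2, 26.2, 32.2, 38.2, 44.2 and 50.2 degrees (0.248 rad, then every 0.105 rad), all together up to 1 degree higher or lower from stand to stand. It starts in the sixth notch, the one below the top
- lift_bar (a point): middle of the red lift bar: round, 10 mm thick, straight for 106 mm, level, parallel to the hinge, 250 mm from the hinge axis, in the board's plane. The gap between it and the board's far edge is 41 mm wide and 110 mm long (between the bar's two arms). With the board flat it is 50 mm above the bench. x from hinge to bar, y along the bar
- hinge (a point): middle of the board's hinge axis, 50 mm above the bench, level; the board turns about the y axis here. Axes as the stand's
- quadrant_middle (a point): middle of the toothed edge of the steel quadrant, which stands on the base beside the board's left edge, y = 130 to 150 mm in the stand's frame, up to 150 mm above the bench. It has seven notches. Raising the board, the pawl clicks over them; it drops into a notch a fraction of a degree above the angle at which that notch then holds the board
- pawl_pivot (a point): pivot of the yellow sprung pawl on the board's left edge. The pawl has two positions: in (it catches the notches) and out (it clears them); its spring snaps it to one or the other. The trip ramp above the top notch throws it out, so that the board can be let right down; 3 to 4 degrees above flat, a fixed yellow cam on the base snaps it back in
- stop_pin: steel pin on the board's left edge, 60 mm from the hinge axis (origin on the pin's axis). It meets the rubber stop on the yellow plate that also has the trip ramp. This plate is set differently on each stand: the pawl is thrown out somewhere between 58 and 69 degrees, and the stop comes about 3 degrees later, so feel for it: at the stop the lift bar suddenly resists, 2 to 3 N per mm
- screw_tray: blue open plastic tray of screws, 110 x 75 x 22 mm, beside the stand; origin: centre of its underside
- screwdriver: screwdriver with an orange handle, 190 mm long, lying beside the stand; origin under its middle
- spanner: steel open-ended spanner, 170 mm long, lying on the bench; origin under its middle
- multimeter: yellow and black multimeter, 150 x 75 x 34 mm, beyond the stand; origin: centre of its underside
- unit_cover: ribbed aluminium cover of the opened control unit, 128 x 168 x 14 mm, lying beyond the stand; origin: centre of its underside
- solder_reel: grey reel, 52 mm across and 40 mm high, standing beyond the stand; origin: centre of its underside
- breakout_box: black connection box with brass terminals, 85 x 130 x 30 mm, beyond the stand; origin: centre of its underside

How it is judged:
On the way, in this order (a step that is already met when the one before it is completed fails the run):
1. the board is lifted past its top notch (value of joint board above 0.97 rad), for 0.1 s.
2. the board is let down onto its rests (value of joint board below 0.035 rad), for 0.2 s.
At the end, for the whole second after the job is handed in: The board is held by its pawl in the second notch from the bottom (board angle between 0.30 and 0.40 rad) and is at rest (below 0.03 rad/s) (value of joint board between 0.3 and 0.4 rad and velocity of joint board between -0.03 and 0.03 rad/s); the robot touches nothing.
It fails at once if the board is let drop (falls faster than 1.5 rad/s) (velocity of joint board below -1.5 rad/s).
It fails at once if the board is forced against its stop (over 100 N on the stop pin, which is 24 N at the lift bar) (contact force between stop_pin and anything else above 100 N).
It fails at once if the stand is pressed down hard (over 100 N on the bench; its own weight is about 62 N) (contact force between stand and table above 100 N).
It fails at once if the stand is dragged by more than 15 mm (distance of stand from where it was at the start of the episode above 0.015 m).
It fails at once if a thing lying around is moved by more than 30 mm (distance of any of screw_tray, screwdriver, spanner, multimeter, unit_cover, solder_reel, breakout_box from where it was at the start of the episode above 0.03 m).
It also fails if it takes over 72 s, if anything falls off the work surface, if the arm or the gripper's body presses on something with over 40 N, if the wrist force passes 120 N, or if a joint passes its speed limit or range.

## Working session

There is one attempt and no reset: what is moved stays moved. The work goes in short steps, Python scripts to look and compute and a tool call to move; the robot and the scene stay as the last step left them, time stands still between calls to the robot, and variables do not carry over. Pictures are saved under pics/ and viewed, and the job is handed in when it is done.

Besides the shell and the picture viewer there is one more tool, called after "Emit:" as name(argument=value, ...) on one line, values as JSON. move_arm: Moves the arm, as the interface text tells. Its arguments: {"type":"object","properties":{"linear":{"type":"array","items":{"type":"array","items":{"type":"number"}}},"twist":{"type":"array","items":{"type":"array","items":{"type":"number"}}},"grip":{"type":"number"},"force":{"type":"number"}},"required":["linear","twist"]}

```bash
mkdir -p pics
cat > h.py <<'E'
from plant import *
import numpy as np, cv2
def cam(n):
    c=read_camera(n); R,_=cv2.Rodrigues(np.array(c['rvec'],float)); c['R']=R; c['t']=np.array(c['tvec'],float).ravel(); return c
def w(c,u,v,d=None):
    if d is None: d=c['depth'][int(v),int(u)]
    p=np.array([(u-c['cx'])/c['fx']*d,(v-c['cy'])/c['fy']*d,d]); return c['R'].T@(p-c['t'])
def cloud(c):
    v,u=np.mgrid[0:400,0:640]; d=c['depth']
    p=np.stack([(u-c['cx'])/c['fx']*d,(v-c['cy'])/c['fy']*d,d],-1); return (p-c['t'])@c['R']
E
python3 - <<'E'
from h import *
for n in('side','top'):
    c=cam(n); cv2.imwrite(f'pics/{n}0.png',c['img']); print(n,-c['R'].T@c['t'],c['R'][2],c['fx']); np.savez(f'{n}0.npz',**c)
s=get_state(); print(s)
E
```

```text
side [0.4962322  1.05255579 0.6944763 ] [ 0.09815344 -0.86184454 -0.49758406] 460.94653255345577
top [0.40418125 0.02967078 1.14707727] [ 0.16370927 -0.01833441 -0.98633824] 397.1721788902023
{'time': 0.1, 'qpos': array([-1.41099089e+00,  2.87141994e-01,  1.57804778e+00,  1.28457805e-05,
        1.27857564e+00, -1.49973323e-01]), 'dq': array([ 0.00092927,  0.00023761, -0.00407905,  0.00085689, -0.00027349,
        0.00010449]), 'joint_efforts': array([ 8.49088701e-04, -4.07296121e+01, -2.93699616e+01, -1.48774593e-04,
        3.40686951e-03,  2.64745717e-05]), 'eef_pos': array([ 0.20572762, -0.64227871,  0.23803288]), 'tcp_rot': array([ 9.88028306e-01,  1.54268877e-01,  8.07834877e-07, -1.08639641e-03]), 'contact_force': array([ 0.4821093 ,  0.46159436, -0.34325189]), 'wrist_torque': array([ 0.00251794, -0.00033756,  0.05683453]), 'opening': 1.001317995160638}
```

View pics/side0.png

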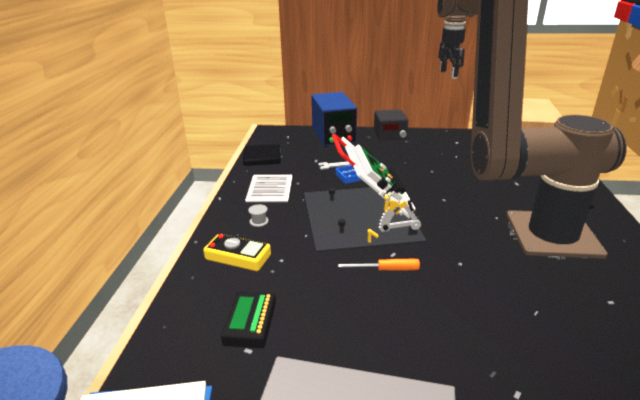

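View pics/top0.png

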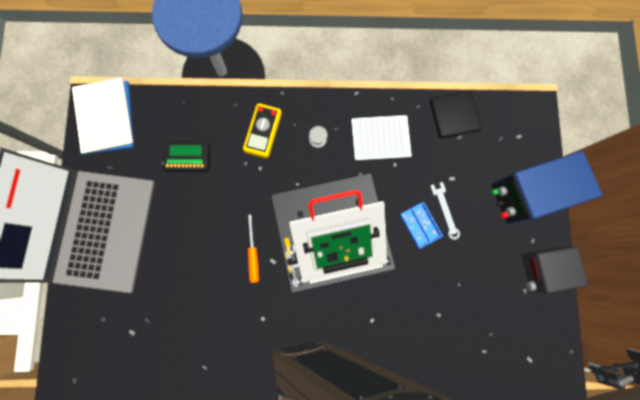

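The side view shows the steep board with the red bar at about (345,150). In the top view the bar is at about (335,195) and the quadrant is on the left at (290,260). The stand is turned slightly. Next I'll measure the bar, the board plane and the hinge.

```bash
cat > meas.py <<'E'
from h import *
import sys
def red(c):
    hsv=cv2.cvtColor(c['img'],cv2.COLOR_BGR2HSV); h,s,v=cv2.split(hsv)
    return ((h<8)|(h>172))&(s>150)&(v>80)
E
python3 - <<'E'
from meas import *
for n in('top','side'):
    c=dict(np.load(f'{n}0.npz')); P=cloud(c); m=red(c)
    if n=='top': m[:, :270]=0; m[:,400:]=0; m[:170]=0;m[240:]=0
    else: m[:, :320]=0; m[:,380:]=0; m[:120]=0; m[200:]=0
    v,u=np.nonzero(m); q=P[m]; print(n,len(q)); 
    o=np.argsort(u)
    for i in o[::6]: print(u[i],v[i],q[i].round(3))
c=dict(np.load('top0.npz'));P=cloud(c)
# base plate: dark plate corners in hand px
for u,v in((272,193),(373,175),(394,270),(293,292)):
    # intersect z=0.008
    d=c['depth'][v,u]; print(u,v,w(c,u,v).round(3))
# board white pts
for u,v in((300,225),(380,206),(384,260),(298,245),(340,213),(300,275)): print(u,v,P[v,u].round(3))
big=cv2.resize(c['img'][160:310,250:420],None,fx=4.5,fy=4,interpolation=cv2.INTER_CUBIC); cv2.imwrite('pics/topz.png',big)
c=dict(np.load('side0.npz'));cv2.imwrite('pics/sidez.png',cv2.resize(c['img'][120:260,295:435],None,fx=4.2,fy=4.2,interpolation=cv2.INTER_CUBIC))
E
```

```text
top 336
308 205 [0.545 0.023 0.22 ]
309 205 [0.545 0.021 0.223]
310 206 [0.543 0.018 0.22 ]
310 204 [0.547 0.019 0.224]
310 214 [0.526 0.018 0.202]
311 206 [0.543 0.016 0.218]
311 214 [0.526 0.016 0.204]
311 213 [0.528 0.016 0.205]
312 200 [0.556 0.014 0.229]
312 213 [0.528 0.013 0.207]
312 205 [0.578 0.01  0.009]
313 213 [0.529 0.011 0.201]
313 203 [0.55  0.012 0.225]
314 200 [0.556 0.009 0.226]
316 202 [0.551 0.005 0.228]
317 200 [0.556 0.002 0.227]
318 199 [0.558 0.    0.23 ]
320 201 [ 0.554 -0.005  0.228]
321 199 [ 0.559 -0.007  0.227]
322 197 [ 0.563 -0.009  0.229]
324 199 [ 0.559 -0.014  0.228]
325 197 [ 0.564 -0.017  0.226]
326 196 [ 0.566 -0.019  0.229]
327 200 [ 0.593 -0.033  0.009]
329 198 [ 0.561 -0.026  0.227]
330 197 [ 0.564 -0.028  0.229]
331 195 [ 0.568 -0.031  0.228]
333 196 [ 0.566 -0.035  0.23 ]
334 198 [ 0.562 -0.038  0.226]
336 196 [ 0.566 -0.042  0.228]
337 194 [ 0.571 -0.045  0.229]
338 196 [ 0.566 -0.047  0.232]
340 194 [ 0.571 -0.052  0.228]
341 195 [ 0.569 -0.054  0.228]
342 195 [ 0.569 -0.057  0.228]
344 196 [ 0.567 -0.062  0.223]
345 194 [ 0.571 -0.063  0.2
[... 1403 characters left out ...]
8 0.023 0.218]
344 157 [0.545 0.024 0.216]
344 143 [0.496 1.053 0.694]
345 157 [0.543 0.022 0.215]
346 159 [0.541 0.019 0.208]
347 136 [ 0.562 -0.542  0.039]
347 159 [0.538 0.023 0.21 ]
348 139 [ 0.558 -0.542  0.026]
349 135 [ 0.555 -0.541  0.043]
349 161 [0.533 0.024 0.206]
350 137 [ 0.55  -0.533  0.038]
351 136 [ 0.547 -0.534  0.042]
351 164 [ 0.54  -0.383  0.001]
352 165 [ 0.535 -0.334  0.021]
272 193 [ 0.614  0.128 -0.001]
373 175 [ 0.672 -0.171 -0.005]
394 270 [ 0.393 -0.226 -0.001]
293 292 [ 0.331  0.062 -0.002]
300 225 [0.501 0.042 0.184]
380 206 [ 0.549 -0.153  0.189]
384 260 [ 0.421 -0.186  0.056]
298 245 [0.455 0.047 0.147]
340 213 [ 0.531 -0.055  0.193]
300 275 [0.378 0.043 0.011]
```

View pics/topz.png

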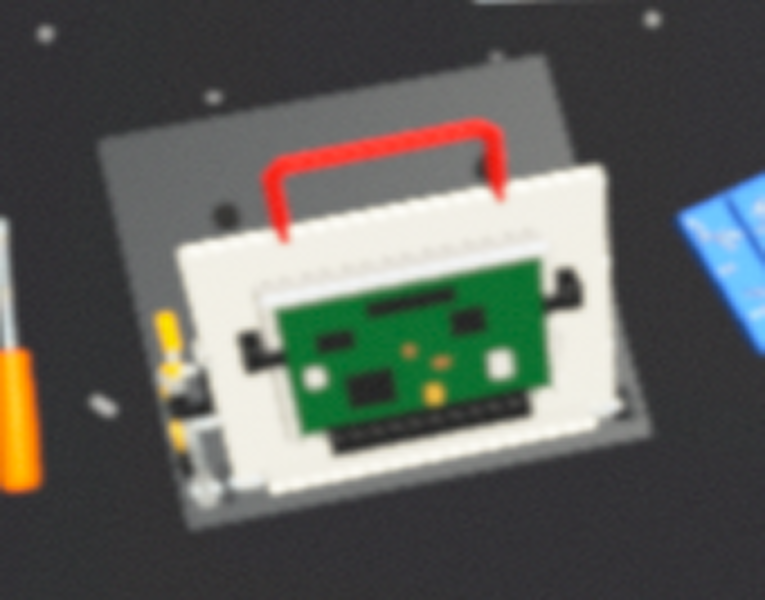

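View pics/sidez.png

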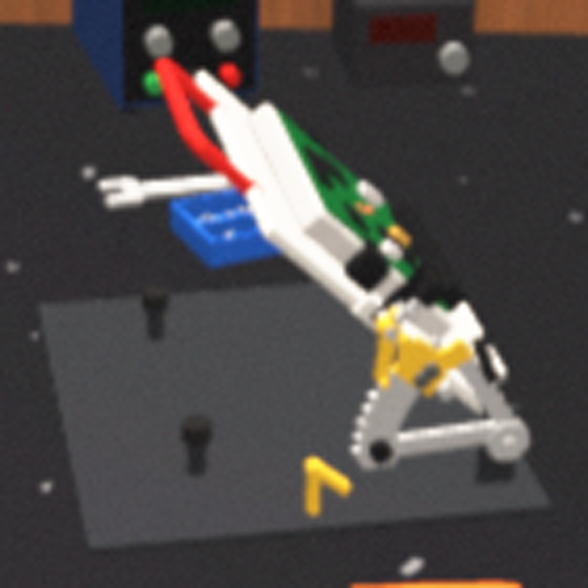

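```bash
cat > fit.py <<'E'
from meas import *
def fitbar(tag=None,lo=None):
    out=[]
    for n in('top','side'):
        c=cam(n); P=cloud(c); m=red(c)
        if tag: cv2.imwrite(f'pics/{n}{tag}.png',c['img'])
        q=P[m]; q=q[(abs(q[:,0]-.56)<.16)&(abs(q[:,1]+.04)<.12)&(q[:,2]>.02)]
        out.append((n,q,-c['R'].T@c['t']))
    return out
E
python3 - <<'E'
from meas import *
c0=None
for n in('top','side'):
    c=dict(np.load(f'{n}0.npz')); P=cloud(c); m=red(c); q=P[m]
    q=q[(abs(q[:,0]-.56)<.06)&(abs(q[:,1]+.04)<.09)&(q[:,2]>.15)]
    b=q[(q[:,2]>.218)&(q[:,1]<.012)&(q[:,1]>-.088)]
    # circle fit: line direction horizontal psi, perpendicular coordinates
    A=np.polyfit(b[:,1],b[:,0],1); psi=np.arctan(-A[0]); print(n,len(b),'psi',np.degrees(psi),'x at y=-.04',np.polyval(A,-.04),'zmean',b[:,2].mean())
    yl=np.array([-np.sin(psi),np.cos(psi),0]); s=q@yl; print('extent along bar',np.percentile(s,[0.5,99.5]).round(4), 'mid b',(b@yl).mean())
c=dict(np.load('top0.npz'));P=cloud(c)
# board plane from white
h=cv2.cvtColor(c['img'],cv2.COLOR_BGR2HSV); m=(h[...,1]<50)&(h[...,2]>170); q=P[m]; q=q[(abs(q[:,0]-.48)<.1)&(abs(q[:,1]+.06)<.15)&(q[:,2]>.05)&(q[:,2]<.21)]
print(len(q))
# robust plane
best=None;rng=np.random.default_rng(0)
for _ in range(300):
    a=q[rng.choice(len(q),3,False)]; nn=np.cross(a[1]-a[0],a[2]-a[0]); L=np.linalg.norm(nn)
    if L<1e-6: continue
    nn/=L; i=abs((q-a[0])@nn)<.003
    if best is None or i.sum()>best.sum(): best=i
a=q[best]; u,s,v=np.linalg.svd(a-a.mean(0)); nn=v[2]*np.sign(v[2][2]); print('n',nn,best.sum(),'tilt',np.degrees(np.arccos(nn[2])),'psi',np.degrees(np.arctan2(-nn[1],-nn[0])),a.mean(0))
# objects beyond: reel etc
for u,v in((318,136),(318,128),(262,130),(268,150),(382,138),(357,155),(420,225),(405,215)): print(u,v,P[v,u].round(3))
E
```

```text
top 182 psi 13.102061628714903 x at y=-.04 0.5663990097036542 zmean 0.22795577041416845
extent along bar [-0.2296 -0.1012] mid b -0.16481866598184164
side 66 psi 12.972024676829395 x at y=-.04 0.5685319531911995 zmean 0.22881225740428612
extent along bar [-0.2258 -0.0966] mid b -0.16175757216566405
3357
n [-0.68096316 -0.15695129  0.71530096] 2190 tilt 44.33213025716235 psi 12.979113736747946 [ 0.48423908 -0.05337452  0.14752338]
318 136 [ 0.775 -0.005  0.041]
318 128 [ 0.801 -0.005  0.037]
262 130 [0.791 0.157 0.043]
268 150 [0.735 0.14  0.03 ]
382 138 [ 0.783 -0.198  0.008]
357 155 [ 0.729 -0.123  0.008]
420 225 [ 0.522 -0.302  0.009]
405 215 [ 0.552 -0.261  0.002]
```

Emit:
move_arm(linear=[[0.018, 0.03, 0.01], [0.018, 0.03, 0.01], [0.018, 0.03, 0.01], [0.018, 0.03, 0.01], [0.018, 0.03, 0.01], [0.018, 0.03, 0.01], [0.018, 0.03, 0.01], [0.018, 0.03, 0.01], [0.018, 0.03, 0.01], [0.018, 0.03, 0], [0.018, 0.03, 0], [0.018, 0.03, 0], [0.018, 0.03, 0], [0.018, 0.03, 0], [0.018, 0.03, 0], [0.018, 0.03, 0], [0.018, 0.03, 0], [0.018, 0.03, 0], [0.018, 0.03, 0], [0.018, 0.03, 0]], twist=[[0, 0, 4.3], [0, 0, 4.3], [0, 0, 4.3], [0, 0, 4.3], [0, 0, 4.3], [0, 0, 4.3], [0, 0, 4.3], [0, 0, 4.3], [0, 0, 4.3], [0, 0, 4.3], [0, 0, 4.3], [0, 0, 4.3], [0, 0, 4.3], [0, 0, 4.3], [0, 0, 4.3], [0, 0, 4.3], [0, 0, 4.3], [0, 0, 4.3], [0, 0, 4.3], [0, 0, 4.3]], grip=0.4, force=30)

```text
time: 1.77
eef_pos: [0.5684, -0.0118, 0.3183]
tcp_rot: [0.593, 0.805, -0.006, -0.007]
contact_force: [1.0, -0.3, -0.4]
opening: 0.398
```

Emit:
move_arm(linear=[[-0.0015, -0.0125, 0], [-0.0015, -0.0125, 0], [0, 0, 0], [0, 0, 0]], twist=[[0, 0, -2.1], [0, 0, -2.1], [0, 0, 0], [0, 0, 0]])

```text
time: 2.1
eef_pos: [0.5665, -0.0303, 0.3154]
tcp_rot: [0.619, 0.786, -0.006, -0.01]
contact_force: [0.6, -1.1, 0.2]
opening: 0.402
```

```bash
cat >> h.py <<'E'
from scipy.spatial.transform import Rotation as Ro
PS=np.radians(13.0); XL=np.array([np.cos(PS),np.sin(PS),0]); YL=np.array([-np.sin(PS),np.cos(PS),0]); Z=np.array([0,0,1.])
H=np.array([.3913,-.0773,.05])
def st():
    s=get_state(); R=Ro.from_quat(s['tcp_rot']).as_matrix(); p=np.array(s['eef_pos']); z=R[:,2]; y=R[:,1]
    g=p-.011*z
    d=g-H; r=np.array([d@XL,d@YL,d@Z])
    print('t',round(s['time'],2),'tcp',p.round(4),'grasp in hinge frame',r.round(4),'ang',np.degrees(np.arctan2(r[2],r[0])).round(2),'rad',np.hypot(r[0],r[2]).round(4))
    print(' tool z in stand',np.array([z@XL,z@YL,z@Z]).round(3),'inward tilt',np.degrees(np.arctan2(z@XL,-z@Z)).round(2),'y ang',np.degrees(np.arctan2(y[1],y[0])).round(2))
    F=np.array(s['contact_force']); print(' F stand',np.array([F@XL,F@YL,F@Z]).round(2),'M',np.array(s['wrist_torque']).round(2),'open',round(s['opening'],3),'dq',np.abs(s['dq']).max().round(3),'q',np.array(s['qpos']).round(2))
    return s
E
python3 - <<'E'
from h import *
st()
c=cam('side'); cv2.imwrite('pics/side1.png',cv2.resize(c['img'][20:260,260:560],None,fx=2.4,fy=2.4))
E
```

```text
t 2.1 tcp [ 0.5665 -0.0303  0.3154] grasp in hinge frame [0.1815 0.0063 0.2764] ang 56.7 rad 0.3306
 tool z in stand [-0.022  0.008 -1.   ] inward tilt -1.23 y ang 13.57
 F stand [ 0.33 -1.16  0.22] M [-0.03  0.01  0.03] open 0.402 dq 0.029 q [-0.23  0.01  1.75 -0.    1.41 -0.47]
```

View pics/side1.png

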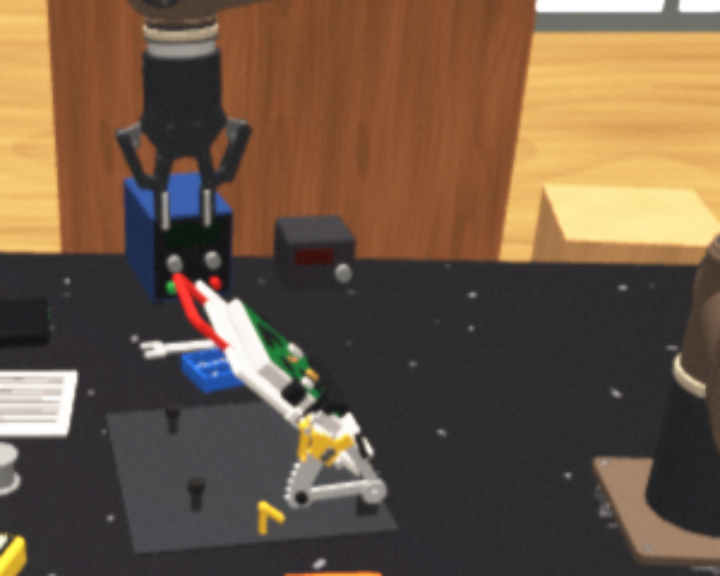

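The open fingers at about (165–207,195) straddle the bar at about (185,285) in the zoomed view, so the tool is in line with it. Descending.

Emit:
move_arm(linear=[[-0.001, -0.002, -0.0105], [-0.001, -0.002, -0.0105], [0, 0, -0.0105], [0, 0, -0.0105], [0, 0, -0.0105], [0, 0, -0.0105], [0, 0, -0.0105], [0, 0, -0.01], [0, 0, -0.01], [0, 0, 0]], twist=[[0.15, -0.6, -0.3], [0.15, -0.6, -0.3], [0, 0, 0], [0, 0, 0], [0, 0, 0], [0, 0, 0], [0, 0, 0], [0, 0, 0], [0, 0, 0], [0, 0, 0]])

```text
time: 2.98
eef_pos: [0.5622, -0.04, 0.215]
tcp_rot: [0.627, 0.779, 0.003, -0.003]
contact_force: [-1.1, -0.5, 0.1]
opening: 0.399
```

Run:
```python
from h import *
st()
c=cam('side'); cv2.imwrite('pics/side2.png',cv2.resize(c['img'][60:260,280:480],None,fx=3,fy=3))
```

```text
t 2.98 tcp [ 0.5622 -0.04    0.215 ] grasp in hinge frame [ 0.1749 -0.0021  0.176 ] ang 45.18 rad 0.2481
 tool z in stand [ 0.002  0.008 -1.   ] inward tilt 0.1 y ang 12.36
 F stand [-1.14 -0.2   0.07] M [ 0.02  0.02 -0.03] open 0.399 dq 0.014 q [-0.25  0.06  1.88  0.01  1.2  -0.47]
```

View pics/side2.png

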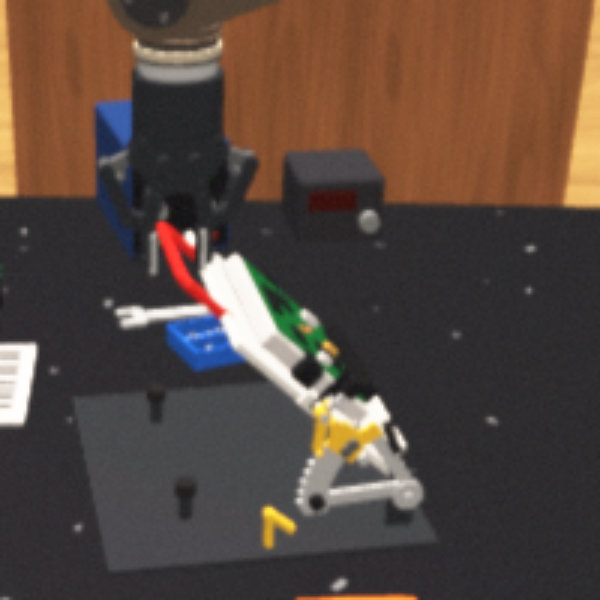

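The fingers at about (153,260) and (205,250) are on either side of the bar. I'll centre 4 mm outward and close.

Emit:
move_arm(linear=[[0.004, 0.001, -0.001], [0, 0, 0]], twist=[[0, 0, 0.5], [0, 0, 0]])

```text
time: 3.2
eef_pos: [0.5673, -0.0389, 0.2154]
tcp_rot: [0.623, 0.782, 0.004, -0.002]
contact_force: [0.1, 0.3, 0.3]
opening: 0.396
```

Emit:
move_arm(linear=[[0, 0, 0], [0, 0, 0], [0, 0, 0], [0, 0, 0], [0, 0, 0], [0, 0, 0]], twist=[[0, 0, 0], [0, 0, 0], [0, 0, 0], [0, 0, 0], [0, 0, 0], [0, 0, 0]], grip=0, force=30)

```text
time: 3.7
eef_pos: [0.567, -0.0391, 0.2166]
tcp_rot: [0.623, 0.783, 0.003, -0.002]
contact_force: [-1.8, -0.2, -0.9]
opening: 0.101
```

Run:
```python
from h import *
st()
```

```text
t 3.7 tcp [ 0.567  -0.0391  0.2166] grasp in hinge frame [ 0.1798 -0.0024  0.1776] ang 44.64 rad 0.2527
 tool z in stand [ 0.002  0.006 -1.   ] inward tilt 0.1 y ang 12.99
 F stand [-1.78  0.23 -0.94] M [0.02 0.1  0.  ] open 0.101 dq 0.002 q [-0.25  0.07  1.86  0.01  1.21 -0.48]
```

Emit:
move_arm(linear=[[-0.003, -0.0007, 0.003], [-0.003, -0.0007, 0.003], [-0.003, -0.0007, 0.003], [-0.0031, -0.0007, 0.0029], [-0.0031, -0.0007, 0.0029], [-0.0032, -0.0007, 0.0028]], twist=[[0.14, -0.58, 0], [0.14, -0.58, 0], [0.14, -0.58, 0], [0.14, -0.58, 0], [0.14, -0.58, 0], [0.14, -0.58, 0]])

```text
time: 4.2
eef_pos: [0.5489, -0.0433, 0.2344]
tcp_rot: [0.622, 0.782, 0.032, 0.021]
contact_force: [-0.2, -1.2, -3.4]
opening: 0.106
```

Run:
```python
from h import *
st()
```

```text
t 4.2 tcp [ 0.5489 -0.0433  0.2344] grasp in hinge frame [ 0.1603 -0.0024  0.1954] ang 50.62 rad 0.2527
 tool z in stand [ 0.076  0.006 -0.997] inward tilt 4.35 y ang 12.98
 F stand [-0.49 -1.08 -3.37] M [-0.07 -0.27 -0.03] open 0.106 dq 0.204 q [-0.28 -0.02  1.93  0.05  1.17 -0.53]
```

Emit:
move_arm(linear=[[-0.0033, -0.0008, 0.0027], [-0.0034, -0.0008, 0.0026], [-0.0034, -0.0008, 0.0026], [-0.0035, -0.0008, 0.0025], [-0.0035, -0.0008, 0.0024], [-0.0036, -0.0008, 0.0024]], twist=[[0.14, -0.58, 0], [0.14, -0.58, 0], [0.14, -0.58, 0], [0.14, -0.58, 0], [0.14, -0.58, 0], [0.14, -0.58, 0]])

```text
time: 4.7
eef_pos: [0.5262, -0.0486, 0.2521]
tcp_rot: [0.621, 0.78, 0.06, 0.044]
contact_force: [2.1, -0.5, -3.8]
opening: 0.103
```

Run:
```python
from h import *
st()
c=cam('side'); cv2.imwrite('pics/side3.png',cv2.resize(c['img'][60:260,280:480],None,fx=3,fy=3))
```

```text
t 4.7 tcp [ 0.5262 -0.0486  0.2521] grasp in hinge frame [ 0.1363 -0.0024  0.213 ] ang 57.39 rad 0.2529
 tool z in stand [ 0.148  0.006 -0.989] inward tilt 8.51 y ang 12.95
 F stand [ 1.98 -0.96 -3.82] M [-0.03 -0.39  0.02] open 0.103 dq 0.214 q [-0.32 -0.13  2.    0.09  1.15 -0.58]
```

View pics/side3.png

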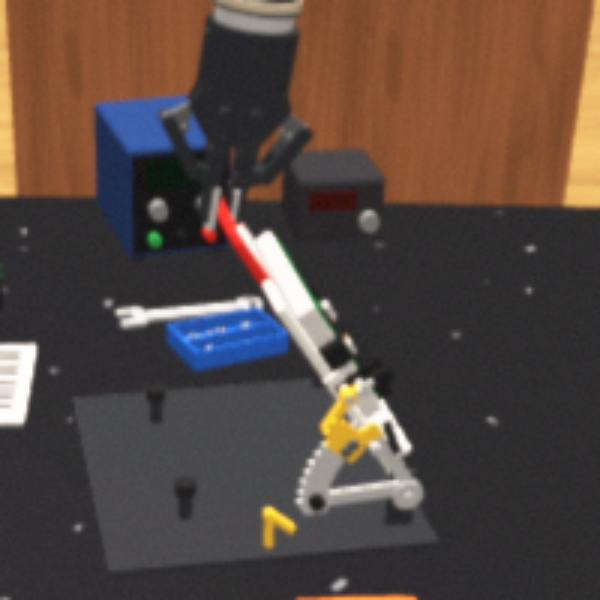

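The board is at about 57°, held firmly, and the top notch is passed. I'll feel for the throw and the stop in small steps.

Emit:
move_arm(linear=[[-0.0021, -0.0005, 0.0013], [-0.0021, -0.0005, 0.0013], [-0.0021, -0.0005, 0.0013], [-0.0021, -0.0005, 0.0013]], twist=[[0.07, -0.3, 0], [0.07, -0.3, 0], [0.07, -0.3, 0], [0.07, -0.3, 0]])

```text
time: 5.08
eef_pos: [0.5164, -0.0508, 0.2586]
tcp_rot: [0.62, 0.78, 0.069, 0.051]
contact_force: [2.0, 0.0, -2.5]
opening: 0.098
```

```bash
cat >> h.py <<'E'
def tan():
    s=st(); F=np.array(s['contact_force']); R=Ro.from_quat(s['tcp_rot']).as_matrix(); g=np.array(s['eef_pos'])-.011*R[:,2]-H
    th=np.arctan2(g[2],g@XL); print(' tangential F (up +)',round(float(F@(-np.sin(th)*XL+np.cos(th)*Z)),2),'radial',round(float(F@(np.cos(th)*XL+np.sin(th)*Z)),2))
E
python3 -c "
from h import *
tan()"
```

```text
t 5.08 tcp [ 0.5164 -0.0508  0.2586] grasp in hinge frame [ 0.126  -0.0024  0.2194] ang 60.14 rad 0.253
 tool z in stand [ 0.171  0.006 -0.985] inward tilt 9.87 y ang 12.94
 F stand [ 1.91 -0.4  -2.52] M [-0.07 -0.25 -0.02] open 0.098 dq 0.116 q [-0.34 -0.17  2.02  0.11  1.15 -0.6 ]
 tangential F (up +) -2.92 radial -1.23
```

Emit:
move_arm(linear=[[-0.0021, -0.0005, 0.0012], [-0.0021, -0.0005, 0.0012], [-0.0021, -0.0005, 0.0012]], twist=[[0.07, -0.3, 0], [0.07, -0.3, 0], [0.07, -0.3, 0]])

```text
time: 5.33
eef_pos: [0.5096, -0.0524, 0.2626]
tcp_rot: [0.62, 0.779, 0.076, 0.057]
contact_force: [1.9, 0.9, -2.7]
opening: 0.103
```

```bash
python3 -c "
from h import *
tan()"
```

```text
t 5.33 tcp [ 0.5096 -0.0524  0.2626] grasp in hinge frame [ 0.1188 -0.0024  0.2234] ang 62.0 rad 0.253
 tool z in stand [ 0.189  0.006 -0.982] inward tilt 10.9 y ang 12.95
 F stand [ 2.02  0.47 -2.71] M [ 0.   -0.26  0.03] open 0.103 dq 0.114 q [-0.35 -0.2   2.04  0.12  1.14 -0.62]
 tangential F (up +) -3.05 radial -1.45
```

Emit:
move_arm(linear=[[-0.0021, -0.0005, 0.0011], [-0.0021, -0.0005, 0.0011], [-0.0021, -0.0005, 0.0011]], twist=[[0.07, -0.3, 0], [0.07, -0.3, 0], [0.07, -0.3, 0]])

```text
time: 5.58
eef_pos: [0.5026, -0.054, 0.2665]
tcp_rot: [0.619, 0.778, 0.083, 0.062]
contact_force: [1.1, -0.2, -2.7]
opening: 0.102
```

```bash
python3 -c "
from h import *
tan()"
```

```text
t 5.58 tcp [ 0.5026 -0.054   0.2665] grasp in hinge frame [ 0.1114 -0.0024  0.2273] ang 63.89 rad 0.2531
 tool z in stand [ 0.206  0.006 -0.978] inward tilt 11.92 y ang 12.96
 F stand [ 1.05 -0.43 -2.73] M [ 0.   -0.16 -0.05] open 0.102 dq 0.118 q [-0.37 -0.23  2.06  0.13  1.14 -0.64]
 tangential F (up +) -2.14 radial -1.99
```

Emit:
move_arm(linear=[[-0.0021, -0.0005, 0.001], [-0.0021, -0.0005, 0.001], [-0.0021, -0.0005, 0.001]], twist=[[0.07, -0.3, 0], [0.07, -0.3, 0], [0.07, -0.3, 0]])

```text
time: 5.83
eef_pos: [0.4966, -0.0554, 0.2696]
tcp_rot: [0.619, 0.777, 0.092, 0.069]
contact_force: [8.0, 2.1, -7.3]
opening: 0.099
```

```bash
python3 -c "
from h import *
tan()
c=cam('side'); cv2.imwrite('pics/side4.png',cv2.resize(c['img'][160:250,360:450],None,fx=6,fy=6,interpolation=cv2.INTER_CUBIC))"
```

```text
t 5.83 tcp [ 0.4966 -0.0554  0.2696] grasp in hinge frame [ 0.1051 -0.0024  0.2303] ang 65.48 rad 0.2531
 tool z in stand [ 0.228  0.006 -0.974] inward tilt 13.17 y ang 12.9
 F stand [ 8.27  0.24 -7.33] M [ 0.06 -1.04 -0.01] open 0.099 dq 0.109 q [-0.38 -0.25  2.08  0.15  1.13 -0.66]
 tangential F (up +) -10.57 radial -3.24
```

View pics/side4.png

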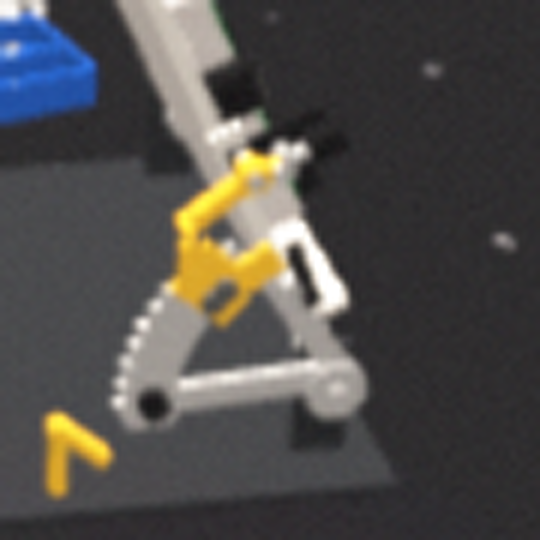

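Emit:
move_arm(linear=[[0.0021, 0.0005, -0.001], [0.0021, 0.0005, -0.001], [0.0021, 0.0005, -0.001]], twist=[[-0.1, 0.44, 0], [-0.1, 0.44, 0], [-0.1, 0.44, 0]])

```text
time: 6.13
eef_pos: [0.5023, -0.0541, 0.2668]
tcp_rot: [0.62, 0.778, 0.082, 0.062]
contact_force: [0.1, -0.1, -2.6]
opening: 0.103
```

```bash
python3 -c "
from h import *
tan()
c=cam('side'); a=cv2.resize(c['img'][160:250,350:450],None,fx=5,fy=5,interpolation=cv2.INTER_CUBIC)
b=cv2.imread('pics/side3.png'); b=cv2.resize(b[300:570,210:510],None,fx=5/3,fy=5/3)[:450]
d=cv2.imread('pics/side0.png'); d=cv2.resize(d[160:250,350:450],None,fx=5,fy=5,interpolation=cv2.INTER_CUBIC)
cv2.imwrite('pics/cmp.png',cv2.resize(np.hstack([a,b[:450,:500],d]),None,fx=.53,fy=.53))"
```

```text
t 6.13 tcp [ 0.5023 -0.0541  0.2668] grasp in hinge frame [ 0.1111 -0.0024  0.2276] ang 63.97 rad 0.2532
 tool z in stand [ 0.205  0.006 -0.979] inward tilt 11.83 y ang 12.88
 F stand [ 0.11 -0.15 -2.64] M [-0.06 -0.01  0.03] open 0.103 dq 0.123 q [-0.37 -0.23  2.06  0.13  1.14 -0.64]
 tangential F (up +) -1.25 radial -2.33
```

View pics/cmp.png

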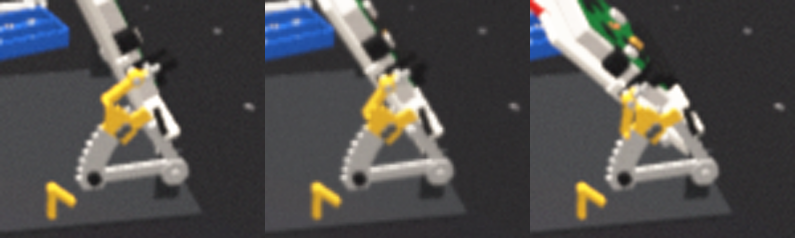

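In the left panel (now) the pawl points outward, from (140,75) to (105,100). At 57° (middle panel) it lay steeper, from (385,80) to (372,105). So the stop was felt at about 65° with about 8 N extra, and the pawl has been thrown. Now I'll work out the lowering.

```bash
cat >> h.py <<'E'
def plan(th1,tilt1,n):
    s=get_state(); R=Ro.from_quat(s['tcp_rot']).as_matrix(); z=R[:,2]; p=np.array(s['eef_pos'])
    b=p-.008*z-H; r=np.hypot(b@XL,b[2]); th=np.degrees(np.arctan2(b[2],b@XL)); t0=np.degrees(np.arctan2(z@XL,-z[2])); print('bar ang',th.round(2),'r',r.round(4),'tilt',t0.round(2))
    f=lambda th,t:H+r*(np.cos(np.radians(th))*XL+np.sin(np.radians(th))*Z)+.008*(np.sin(np.radians(t))*XL-np.cos(np.radians(t))*Z)
    T=np.linspace(th,th1,n+1);A=np.linspace(t0,tilt1,n+1);Q=np.array([f(a,b) for a,b in zip(T,A)])
    print([[round(float(x),4) for x in d] for d in np.diff(Q,axis=0)])
    print('twist/row',(-(tilt1-t0)/n*YL).round(2))
E
python3 -c "
from h import *
plan(44,4,14)"
```

```text
bar ang 63.46 r 0.2509 tilt 11.82
[[0.0052, 0.0012, -0.0028], [0.0051, 0.0012, -0.0029], [0.0051, 0.0012, -0.0031], [0.005, 0.0012, -0.0032], [0.0049, 0.0011, -0.0033], [0.0048, 0.0011, -0.0034], [0.0047, 0.0011, -0.0036], [0.0047, 0.0011, -0.0037], [0.0046, 0.0011, -0.0038], [0.0045, 0.001, -0.0039], [0.0044, 0.001, -0.004], [0.0043, 0.001, -0.0041], [0.0042, 0.001, -0.0042], [0.0041, 0.0009, -0.0043]]
twist/row [-0.13  0.54  0.  ]
```

Emit:
move_arm(linear=[[0.0052, 0.0012, -0.0028], [0.0051, 0.0012, -0.0029], [0.0051, 0.0012, -0.0031], [0.005, 0.0012, -0.0032], [0.0049, 0.0011, -0.0033], [0.0048, 0.0011, -0.0034], [0.0047, 0.0011, -0.0036], [0.0047, 0.0011, -0.0037]], twist=[[-0.13, 0.54, 0], [-0.13, 0.54, 0], [-0.13, 0.54, 0], [-0.13, 0.54, 0], [-0.13, 0.54, 0], [-0.13, 0.54, 0], [-0.13, 0.54, 0], [-0.13, 0.54, 0]])

```text
time: 6.85
eef_pos: [0.5452, -0.0442, 0.2384]
tcp_rot: [0.622, 0.781, 0.047, 0.034]
contact_force: [0.4, -0.9, -1.3]
opening: 0.101
```

```bash
python3 -c "
from h import *
tan();plan(46,5,6)"
```

```text
t 6.85 tcp [ 0.5452 -0.0442  0.2384] grasp in hinge frame [ 0.1562 -0.0024  0.1993] ang 51.92 rad 0.2532
 tool z in stand [ 0.116  0.005 -0.993] inward tilt 6.64 y ang 12.97
 F stand [ 0.17 -0.92 -1.32] M [-0.12  0.26  0.01] open 0.101 dq 0.257 q [-0.29 -0.05  1.95  0.07  1.14 -0.55]
 tangential F (up +) -0.95 radial -0.93
bar ang 51.44 r 0.2511 tilt 6.64
[[0.003, 0.0007, -0.0025], [0.0029, 0.0007, -0.0026], [0.0029, 0.0007, -0.0026], [0.0029, 0.0007, -0.0026], [0.0028, 0.0006, -0.0027], [0.0028, 0.0006, -0.0027]]
twist/row [-0.06  0.27  0.  ]
```

Emit:
move_arm(linear=[[0.003, 0.0007, -0.0025], [0.0029, 0.0007, -0.0026], [0.0029, 0.0007, -0.0026]], twist=[[-0.1, 0.4, 0], [-0.1, 0.4, 0], [-0.1, 0.4, 0]])

```text
time: 7.1
eef_pos: [0.5557, -0.0417, 0.2293]
tcp_rot: [0.622, 0.782, 0.037, 0.027]
contact_force: [1.0, -1.2, -1.5]
opening: 0.098
```

```bash
python3 -c "
from h import *
tan();plan(45,5,4)
c=cam('side'); cv2.imwrite('pics/side5.png',cv2.resize(c['img'][60:260,280:480],None,fx=3,fy=3))"
```

```text
t 7.1 tcp [ 0.5557 -0.0417  0.2293] grasp in hinge frame [ 0.1672 -0.0024  0.1903] ang 48.69 rad 0.2533
 tool z in stand [ 0.091  0.005 -0.996] inward tilt 5.24 y ang 13.0
 F stand [ 0.74 -1.38 -1.49] M [-0.17  0.17 -0.02] open 0.098 dq 0.17 q [-0.28 -0.01  1.93  0.05  1.15 -0.53]
 tangential F (up +) -1.54 radial -0.63
bar ang 48.2 r 0.2512 tilt 5.24
[[0.0025, 0.0006, -0.0024], [0.0025, 0.0006, -0.0024], [0.0025, 0.0006, -0.0024], [0.0024, 0.0006, -0.0025]]
twist/row [-0.01  0.06  0.  ]
```

View pics/side5.png

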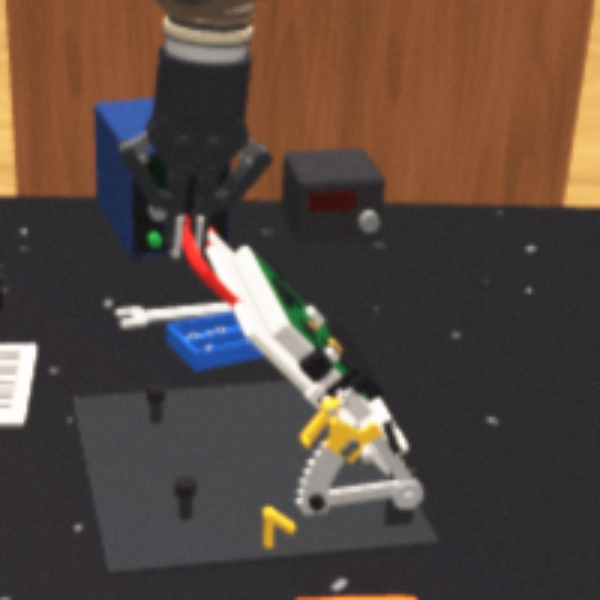

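The board is below the top notch and still hangs on the gripper. The pawl at about (318,425) stands away from the teeth. I'll keep lowering.

```bash
python3 -c "
from h import *
plan(21,-3,18)"
```

```text
bar ang 48.04 r 0.2512 tilt 5.26
[[0.0047, 0.0011, -0.0045], [0.0045, 0.001, -0.0046], [0.0044, 0.001, -0.0047], [0.0043, 0.001, -0.0048], [0.0042, 0.001, -0.005], [0.004, 0.0009, -0.0051], [0.0039, 0.0009, -0.0052], [0.0038, 0.0009, -0.0053], [0.0036, 0.0008, -0.0054], [0.0035, 0.0008, -0.0055], [0.0034, 0.0008, -0.0056], [0.0032, 0.0007, -0.0057], [0.0031, 0.0007, -0.0057], [0.0029, 0.0007, -0.0058], [0.0028, 0.0006, -0.0059], [0.0026, 0.0006, -0.006], [0.0025, 0.0006, -0.006], [0.0023, 0.0005, -0.0061]]
twist/row [-0.1   0.45  0.  ]
```

Emit:
move_arm(linear=[[0.0047, 0.0011, -0.0045], [0.0045, 0.001, -0.0046], [0.0044, 0.001, -0.0047], [0.0043, 0.001, -0.0048], [0.0042, 0.001, -0.005], [0.004, 0.0009, -0.0051], [0.0039, 0.0009, -0.0052], [0.0038, 0.0009, -0.0053], [0.0036, 0.0008, -0.0054]], twist=[[-0.1, 0.45, 0], [-0.1, 0.45, 0], [-0.1, 0.45, 0], [-0.1, 0.45, 0], [-0.1, 0.45, 0], [-0.1, 0.45, 0], [-0.1, 0.45, 0], [-0.1, 0.45, 0], [-0.1, 0.45, 0]])

```text
time: 7.9
eef_pos: [0.5971, -0.0322, 0.1799]
tcp_rot: [0.623, 0.782, 0.007, 0.002]
contact_force: [0.3, 0.4, -1.7]
opening: 0.099
```

```bash
python3 -c "
from h import *
tan();plan(16,-5,12)"
```

```text
t 7.9 tcp [ 0.5971 -0.0322  0.1799] grasp in hinge frame [ 0.2105 -0.0024  0.1409] ang 33.78 rad 0.2533
 tool z in stand [ 0.013  0.005 -1.   ] inward tilt 0.72 y ang 12.96
 F stand [ 0.38  0.37 -1.66] M [-0.07  0.07 -0.02] open 0.099 dq 0.234 q [-0.23  0.17  1.83  0.01  1.13 -0.46]
 tangential F (up +) -1.59 radial -0.6
bar ang 33.21 r 0.2517 tilt 0.72
[[0.0032, 0.0007, -0.0053], [0.0031, 0.0007, -0.0054], [0.003, 0.0007, -0.0055], [0.0028, 0.0007, -0.0056], [0.0027, 0.0006, -0.0056], [0.0026, 0.0006, -0.0057], [0.0024, 0.0006, -0.0058], [0.0023, 0.0005, -0.0058], [0.0021, 0.0005, -0.0059], [0.002, 0.0005, -0.0059], [0.0018, 0.0004, -0.006], [0.0017, 0.0004, -0.006]]
twist/row [-0.11  0.46  0.  ]
```

Emit:
move_arm(linear=[[0.0032, 0.0007, -0.0053], [0.0031, 0.0007, -0.0054], [0.003, 0.0007, -0.0055], [0.0028, 0.0007, -0.0056], [0.0027, 0.0006, -0.0056], [0.0026, 0.0006, -0.0057], [0.0024, 0.0006, -0.0058], [0.0023, 0.0005, -0.0058], [0.0021, 0.0005, -0.0059], [0.002, 0.0005, -0.0059]], twist=[[-0.1, 0.45, 0], [-0.1, 0.45, 0], [-0.1, 0.45, 0], [-0.1, 0.45, 0], [-0.1, 0.45, 0], [-0.1, 0.45, 0], [-0.1, 0.45, 0], [-0.1, 0.45, 0], [-0.1, 0.45, 0], [-0.1, 0.45, 0]])

```text
time: 8.73
eef_pos: [0.6257, -0.0255, 0.1158]
tcp_rot: [0.622, 0.782, -0.029, -0.027]
contact_force: [0.1, -0.8, -2.4]
opening: 0.098
```

```bash
python3 -c "
from h import *
tan();plan(2,-8,14)
c=cam('side'); cv2.imwrite('pics/side6.png',cv2.resize(c['img'][60:260,280:480],None,fx=3,fy=3))"
```

```text
t 8.73 tcp [ 0.6257 -0.0255  0.1158] grasp in hinge frame [ 0.241  -0.0023  0.0767] ang 17.66 rad 0.2529
 tool z in stand [-0.079  0.006 -0.997] inward tilt -4.52 y ang 12.97
 F stand [-0.1  -0.76 -2.39] M [-0.17  0.15  0.01] open 0.098 dq 0.203 q [-0.19  0.34  1.74 -0.03  1.13 -0.4 ]
 tangential F (up +) -2.25 radial -0.82
bar ang 17.03 r 0.2518 tilt -4.52
[[0.0013, 0.0003, -0.0045], [0.0012, 0.0003, -0.0045], [0.0011, 0.0003, -0.0046], [0.001, 0.0002, -0.0046], [0.0009, 0.0002, -0.0046], [0.0009, 0.0002, -0.0046], [0.0008, 0.0002, -0.0046], [0.0007, 0.0002, -0.0047], [0.0006, 0.0001, -0.0047], [0.0005, 0.0001, -0.0047], [0.0004, 0.0001, -0.0047], [0.0003, 0.0001, -0.0047], [0.0003, 0.0001, -0.0047], [0.0002, 0.0, -0.0047]]
twist/row [-0.06  0.24  0.  ]
```

View pics/side6.png

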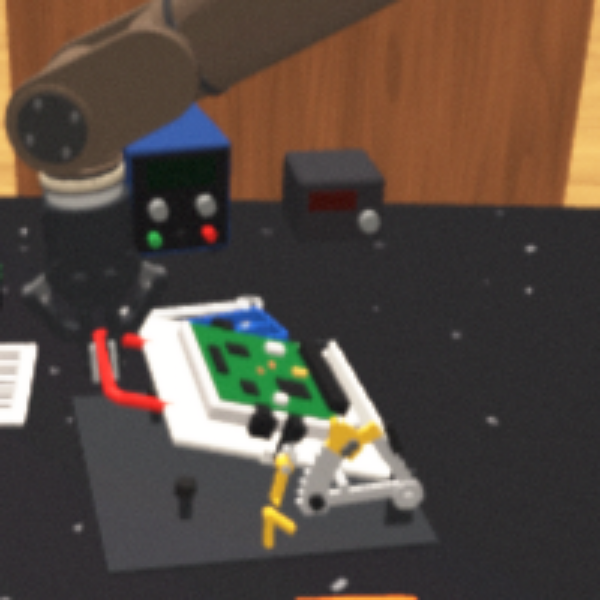

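The board is at about 17° with the pawl out at (280,480), approaching the yellow cam at (272,525). I'll keep going, then slow down.

Emit:
move_arm(linear=[[0.0013, 0.0003, -0.0045], [0.0012, 0.0003, -0.0045], [0.0011, 0.0003, -0.0046], [0.001, 0.0002, -0.0046], [0.0009, 0.0002, -0.0046], [0.0009, 0.0002, -0.0046], [0.0008, 0.0002, -0.0046], [0.0007, 0.0002, -0.0047], [0.0006, 0.0001, -0.0047]], twist=[[-0.06, 0.24, 0], [-0.06, 0.24, 0], [-0.06, 0.24, 0], [-0.06, 0.24, 0], [-0.06, 0.24, 0], [-0.06, 0.24, 0], [-0.06, 0.24, 0], [-0.06, 0.24, 0], [-0.06, 0.24, 0]])

```text
time: 9.53
eef_pos: [0.6345, -0.0235, 0.0696]
tcp_rot: [0.622, 0.781, -0.047, -0.041]
contact_force: [0.6, -0.1, -2.2]
opening: 0.103
```

```bash
python3 -c "
from h import *
tan();plan(0.5,-8,8)"
```

```text
t 9.53 tcp [ 0.6345 -0.0235  0.0696] grasp in hinge frame [ 0.2504 -0.0023  0.0305] ang 6.95 rad 0.2523
 tool z in stand [-0.124  0.006 -0.992] inward tilt -7.13 y ang 12.96
 F stand [ 0.59 -0.24 -2.16] M [-0.14  0.11  0.07] open 0.103 dq 0.126 q [-0.18  0.44  1.71 -0.05  1.11 -0.38]
 tangential F (up +) -2.22 radial 0.32
bar ang 6.29 r 0.2516 tilt -7.13
[[0.0003, 0.0001, -0.0032], [0.0003, 0.0001, -0.0032], [0.0002, 0.0001, -0.0032], [0.0002, 0.0, -0.0032], [0.0001, 0.0, -0.0032], [0.0001, 0.0, -0.0032], [0.0001, 0.0, -0.0032], [0.0, 0.0, -0.0032]]
twist/row [-0.02  0.11  0.  ]
```

Emit:
move_arm(linear=[[0.0003, 0.0001, -0.0032], [0.0003, 0.0001, -0.0032], [0.0002, 0.0001, -0.0032], [0.0002, 0, -0.0032], [0.0001, 0, -0.0032]], twist=[[-0.02, 0.1, 0], [-0.02, 0.1, 0], [-0.02, 0.1, 0], [-0.02, 0.1, 0], [-0.02, 0.1, 0]])

```text
time: 9.95
eef_pos: [0.6357, -0.0232, 0.0506]
tcp_rot: [0.622, 0.781, -0.051, -0.044]
contact_force: [-0.8, -0.4, -3.2]
opening: 0.1
```

```bash
python3 -c "
from h import *
tan();plan(0.5,-8,4)"
```

```text
t 9.95 tcp [ 0.6357 -0.0232  0.0506] grasp in hinge frame [ 0.2518 -0.0023  0.0115] ang 2.62 rad 0.252
 tool z in stand [-0.134  0.006 -0.991] inward tilt -7.71 y ang 12.96
 F stand [-0.83 -0.24 -3.17] M [-0.18 -0.12  0.04] open 0.1 dq 0.075 q [-0.18  0.47  1.71 -0.05  1.09 -0.38]
 tangential F (up +) -3.13 radial -0.97
bar ang 1.95 r 0.2515 tilt -7.71
[[0.0, 0.0, -0.0016], [0.0, 0.0, -0.0016], [0.0, 0.0, -0.0016], [0.0, 0.0, -0.0016]]
twist/row [-0.02  0.07  0.  ]
```

Emit:
move_arm(linear=[[0, 0, -0.002], [0, 0, -0.002], [0, 0, -0.002], [0, 0, -0.002]], twist=[[0, 0, 0], [0, 0, 0], [0, 0, 0], [0, 0, 0]])

```text
time: 10.28
eef_pos: [0.6357, -0.0232, 0.0439]
tcp_rot: [0.622, 0.78, -0.051, -0.045]
contact_force: [-4.9, 0.0, 7.4]
opening: 0.099
```

```bash
python3 -c "
from h import *
tan()
c=cam('side'); cv2.imwrite('pics/side7.png',cv2.resize(c['img'][100:260,260:460],None,fx=3.5,fy=3.5))"
```

```text
t 10.28 tcp [ 0.6357 -0.0232  0.0439] grasp in hinge frame [ 0.2518 -0.0023  0.0048] ang 1.1 rad 0.2519
 tool z in stand [-0.136  0.007 -0.991] inward tilt -7.83 y ang 12.96
 F stand [-4.75  1.12  7.35] M [-0.05  0.88  0.01] open 0.099 dq 0.015 q [-0.18  0.49  1.71 -0.05  1.08 -0.38]
 tangential F (up +) 7.44 radial -4.61
```

View pics/side7.png

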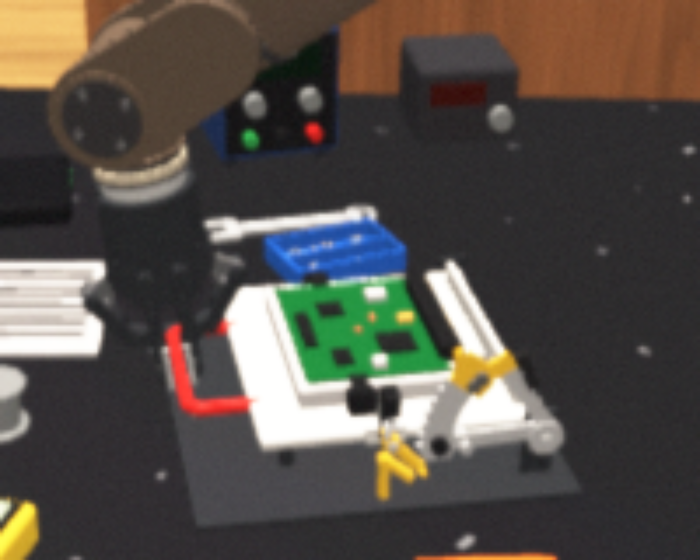

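Emit:
move_arm(linear=[[0, 0, 0.001], [0, 0, 0.001], [0, 0, 0], [0, 0, 0]], twist=[[0, 0, 0], [0, 0, 0], [0, 0, 0], [0, 0, 0]])

```text
time: 10.67
eef_pos: [0.6357, -0.0232, 0.0468]
tcp_rot: [0.622, 0.78, -0.051, -0.045]
contact_force: [0.4, -0.5, -2.5]
opening: 0.099
```

```bash
python3 -c "
from h import *
from meas import red
tan()
for n in ('side','top'):
    c=cam(n); P=cloud(c); m=red(c); q=P[m]; q=q[(q[:,2]>.02)&(q[:,2]<.1)&(abs(q[:,0]-.62)<.06)&(abs(q[:,1]+.02)<.09)]; r=np.stack([(q-H)@XL,(q-H)@YL,q[:,2]],1); print(n,len(r)); b=r[r[:,0]>.243]; print(len(b),np.percentile(b[:,2],[10,25,50,75,90]).round(4),b[:,0].mean())
    hs=cv2.cvtColor(c['img'],cv2.COLOR_BGR2HSV); m=(hs[...,1]<50)&(hs[...,2]>170); q=P[m]; r=np.stack([(q-H)@XL,(q-H)@YL,q[:,2]],1); r=r[(r[:,0]>.165)&(r[:,0]<.205)&(abs(r[:,1])<.11)&(r[:,2]>.03)&(r[:,2]<.08)]; print('board edge top z',len(r),np.median(r[:,2]).round(4))
    if n=='side': cv2.imwrite('pics/side8.png',cv2.resize(c['img'][180:260,350:450],None,fx=6,fy=6,interpolation=cv2.INTER_CUBIC))
"
```

```text
t 10.67 tcp [ 0.6357 -0.0232  0.0468] grasp in hinge frame [ 0.2518 -0.0023  0.0077] ang 1.74 rad 0.2519
 tool z in stand [-0.135  0.006 -0.991] inward tilt -7.78 y ang 12.96
 F stand [ 0.26 -0.59 -2.47] M [-0.11 -0.07  0.01] open 0.099 dq 0.012 q [-0.18  0.48  1.71 -0.05  1.08 -0.38]
 tangential F (up +) -2.47 radial 0.19
side 162
100 [0.0518 0.054  0.0553 0.0563 0.0573] 0.2515909929508085
board edge top z 648 0.0551
top 23Traceback (most recent call last):
  File "<string>", line 6, in <module>
    c=cam(n); P=cloud(c); m=red(c); q=P[m]; q=q[(q[:,2]>.02)&(q[:,2]<.1)&(abs(q[:,0]-.62)<.06)&(abs(q[:,1]+.02)<.09)]; r=np.stack([(q-H)@XL,(q-H)@YL,q[:,2]],1); print(n,len(r)); b=r[r[:,0]>.243]; print(len(b),np.percentile(b[:,2],[10,25,50,75,90]).round(4),b[:,0].mean())
                                                                                                                                                                                                                 ~~~~~~~~~~~~~^^^^^^^^^^^^^^^^^^^^^^^^^
    return _quantile_unchecked(
        a, q, axis, out, overwrite_input, method, keepdims, weights)
    return _ureduce(a,
                    func=_quantile_ureduce_func,
    ...<5 lines>...
                    overwrite_input=overwrite_input,
                    method=method)
    r = func(a, **kwargs)
    result = _quantile(arr,
                       quantiles=q,
    ...<2 lines>...
                       out=out,
                       weights=wgt)
    slices_having_nans = np.isnan(arr[-1, ...])
                                  ~~~^^^^^^^^^
IndexError: index -1 is out of bounds for axis 0 with size 0
```

View pics/side8.png

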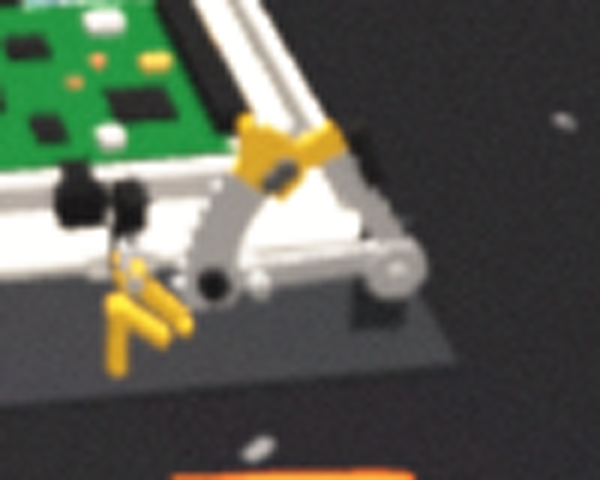

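The pawl now points at the quadrant, from (130,265) to (190,325), so the cam snapped it back in. The bar is at z ≈ 0.05, so the board is flat on its rests. Now I'll raise it to about 23°.

```bash
sed -i 's/\.008/.0045/g' h.py; python3 -c "
from h import *
plan(20,3,17)"
```

```text
bar ang 0.26 r 0.2509 tilt -7.79
[[-0.0, -0.0, 0.0051], [-0.0001, -0.0, 0.0051], [-0.0002, -0.0001, 0.0051], [-0.0003, -0.0001, 0.0051], [-0.0004, -0.0001, 0.0051], [-0.0005, -0.0001, 0.005], [-0.0006, -0.0001, 0.005], [-0.0007, -0.0002, 0.005], [-0.0008, -0.0002, 0.005], [-0.0009, -0.0002, 0.005], [-0.001, -0.0002, 0.005], [-0.0011, -0.0003, 0.0049], [-0.0012, -0.0003, 0.0049], [-0.0013, -0.0003, 0.0049], [-0.0014, -0.0003, 0.0049], [-0.0015, -0.0003, 0.0048], [-0.0016, -0.0004, 0.0048]]
twist/row [ 0.14 -0.62 -0.  ]
```

Emit:
move_arm(linear=[[0, 0, 0.0051], [-0.0001, 0, 0.0051], [-0.0002, -0.0001, 0.0051], [-0.0003, -0.0001, 0.0051], [-0.0004, -0.0001, 0.0051], [-0.0005, -0.0001, 0.005], [-0.0006, -0.0001, 0.005], [-0.0007, -0.0002, 0.005], [-0.0008, -0.0002, 0.005], [-0.0009, -0.0002, 0.005], [-0.001, -0.0002, 0.005], [-0.0011, -0.0003, 0.0049], [-0.0012, -0.0003, 0.0049], [-0.0013, -0.0003, 0.0049], [-0.0014, -0.0003, 0.0049]], twist=[[0.14, -0.62, 0], [0.14, -0.62, 0], [0.14, -0.62, 0], [0.14, -0.62, 0], [0.14, -0.62, 0], [0.14, -0.62, 0], [0.14, -0.62, 0], [0.14, -0.62, 0], [0.14, -0.62, 0], [0.14, -0.62, 0], [0.14, -0.62, 0], [0.14, -0.62, 0], [0.14, -0.62, 0], [0.14, -0.62, 0], [0.14, -0.62, 0]])

```text
time: 12.02
eef_pos: [0.6234, -0.026, 0.1272]
tcp_rot: [0.623, 0.782, 0.021, 0.013]
contact_force: [0.2, -1.5, -4.6]
opening: 0.101
```

```bash
cat > tilt.py <<'E'
from h import *
def boardtilt(tag):
    for n in('top','side'):
        c=cam(n); P=cloud(c)
        if n=='side': cv2.imwrite(f'pics/side{tag}.png',cv2.resize(c['img'][130:260,280:460],None,fx=4,fy=4,interpolation=cv2.INTER_CUBIC))
        hs=cv2.cvtColor(c['img'],cv2.COLOR_BGR2HSV); m=(hs[...,1]<60)&(hs[...,2]>150); q=P[m]
        r=np.stack([(q-H)@XL,(q-H)@YL,(q-H)@Z],1); r=r[(r[:,0]>.02)&(r[:,0]<.21)&(abs(r[:,1])<.117)&(r[:,2]>.0)&(r[:,2]<.12)]
        if len(r)<60: print(n,'few',len(r)); continue
        # dominant slope: points above line through hinge with board top face offset: brute force angle
        best=[]
        for a in np.radians(np.arange(-3,50,.1)):
            d=-r[:,0]*np.sin(a)+r[:,2]*np.cos(a)-.004   # offset of top face above hinge plane unknown ~4mm
            best.append((abs(d)<.0025).sum())
        i=int(np.argmax(best)); k=np.arange(-3,50,.1); w_=np.array(best)>.9*best[i]; print(n,len(r),'tilt',k[i].round(1),'plateau',k[w_].mean().round(2),best[i])
E
python3 -c "
from tilt import *
tan();plan(23.3,4,4);boardtilt(9)"
```

```text
t 12.02 tcp [ 0.6234 -0.026   0.1272] grasp in hinge frame [ 0.2372 -0.0023  0.0882] ang 20.39 rad 0.253
 tool z in stand [ 0.048  0.006 -0.999] inward tilt 2.75 y ang 12.94
 F stand [-0.14 -1.53 -4.63] M [-0.18 -0.21 -0.01] open 0.101 dq 0.186 q [-0.21  0.27  1.82  0.03  1.02 -0.46]
 tangential F (up +) -4.29 radial -1.75
bar ang 18.98 r 0.2512 tilt 2.75
[[-0.0015, -0.0004, 0.0045], [-0.0016, -0.0004, 0.0044], [-0.0017, -0.0004, 0.0044], [-0.0018, -0.0004, 0.0044]]
twist/row [ 0.07 -0.3  -0.  ]
top 1233 tilt 18.3 plateau 18.35 795
side 1174 tilt 19.0 plateau 19.05 691
```

View pics/side9.png

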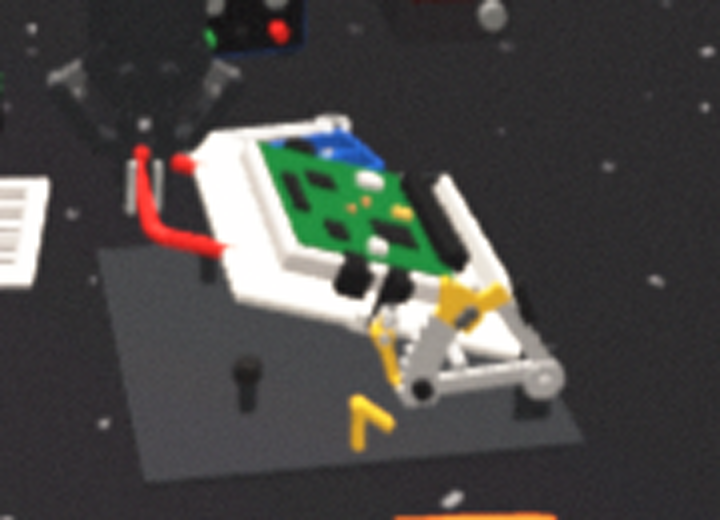

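The pawl is in, its tip at the teeth near (400,390), and the board is at about 19°. Four more rows.

Emit:
move_arm(linear=[[-0.0015, -0.0004, 0.0045], [-0.0016, -0.0004, 0.0044], [-0.0017, -0.0004, 0.0044], [-0.0009, -0.0002, 0.0022], [0, 0, 0]], twist=[[0.07, -0.3, 0], [0.07, -0.3, 0], [0.07, -0.3, 0], [0.07, -0.3, 0], [0, 0, 0]])

```text
time: 12.53
eef_pos: [0.6171, -0.0274, 0.1446]
tcp_rot: [0.622, 0.782, 0.03, 0.02]
contact_force: [-0.2, -0.9, -5.0]
opening: 0.102
```

```bash
python3 -c "
from tilt import *
tan();plan(20.2,4,4);boardtilt(10)"
```

```text
t 12.53 tcp [ 0.6171 -0.0274  0.1446] grasp in hinge frame [ 0.2304 -0.0023  0.1056] ang 24.62 rad 0.2535
 tool z in stand [ 0.071  0.006 -0.997] inward tilt 4.1 y ang 12.94
 F stand [-0.42 -0.86 -5.01] M [-0.18 -0.07  0.03] open 0.102 dq 0.003 q [-0.22  0.22  1.84  0.04  1.02 -0.47]
 tangential F (up +) -4.38 radial -2.47
bar ang 23.23 r 0.2513 tilt 4.1
[[0.0013, 0.0003, -0.0031], [0.0012, 0.0003, -0.0031], [0.0012, 0.0003, -0.0031], [0.0011, 0.0003, -0.0031]]
twist/row [-0.01  0.02  0.  ]
top 1184 tilt 22.5 plateau 22.55 800
side 1145 tilt 23.0 plateau 22.95 648
```

View pics/side10.png

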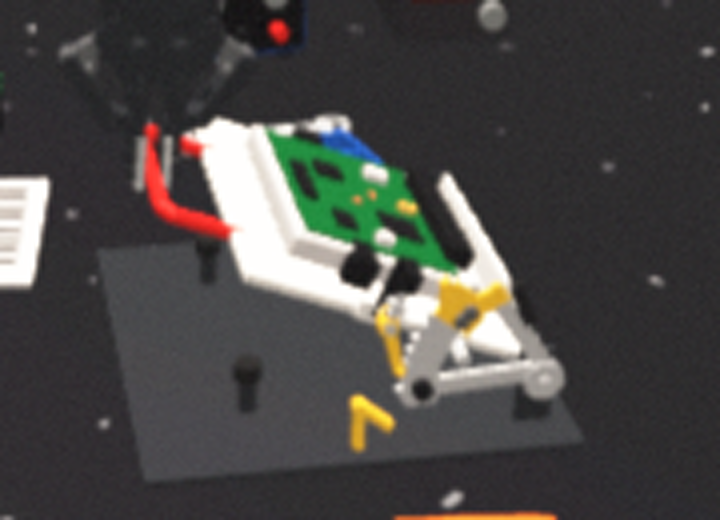

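The board is at about 23°, and the pawl tip near (400,370) has moved up the teeth. Now I'll ease it down.

Emit:
move_arm(linear=[[0.001, 0.0002, -0.0026], [0.001, 0.0002, -0.0026], [0.0007, 0.0002, -0.0018], [0, 0, 0]], twist=[[0, 0, 0], [0, 0, 0], [0, 0, 0], [0, 0, 0]])

```text
time: 12.97
eef_pos: [0.6202, -0.0268, 0.1365]
tcp_rot: [0.622, 0.782, 0.029, 0.02]
contact_force: [0.9, -1.0, -4.5]
opening: 0.097
```

```bash
python3 -c "
from tilt import *
tan();plan(19.5,4,4)"
```

```text
t 12.97 tcp [ 0.6202 -0.0268  0.1365] grasp in hinge frame [ 0.2337 -0.0023  0.0975] ang 22.65 rad 0.2532
 tool z in stand [ 0.07   0.006 -0.998] inward tilt 4.03 y ang 12.95
 F stand [ 0.61 -1.21 -4.52] M [-0.17  0.   -0.06] open 0.097 dq 0.008 q [-0.22  0.24  1.83  0.04  1.01 -0.47]
 tangential F (up +) -4.41 radial -1.18
bar ang 21.24 r 0.2512 tilt 4.03
[[0.0007, 0.0002, -0.0018], [0.0007, 0.0002, -0.0018], [0.0006, 0.0001, -0.0018], [0.0006, 0.0001, -0.0018]]
twist/row [-0.    0.01  0.  ]
```

Emit:
move_arm(linear=[[0.0005, 0.0001, -0.0014], [0.0005, 0.0001, -0.0014], [0, 0, 0]], twist=[[0, 0, 0], [0, 0, 0], [0, 0, 0]])

```text
time: 13.22
eef_pos: [0.6213, -0.0265, 0.1337]
tcp_rot: [0.622, 0.782, 0.029, 0.019]
contact_force: [-1.3, -1.5, -2.1]
opening: 0.095
```

```bash
python3 -c "
from tilt import *
tan();plan(19.5,4,4)"
```

```text
t 13.22 tcp [ 0.6213 -0.0265  0.1337] grasp in hinge frame [ 0.2348 -0.0023  0.0947] ang 21.97 rad 0.2531
 tool z in stand [ 0.069  0.006 -0.998] inward tilt 3.93 y ang 12.97
 F stand [-1.56 -1.16 -2.12] M [-0.19  0.31  0.  ] open 0.095 dq 0.013 q [-0.22  0.24  1.83  0.04  1.01 -0.47]
 tangential F (up +) -1.39 radial -2.24
bar ang 20.56 r 0.2512 tilt 3.93
[[0.0004, 0.0001, -0.0011], [0.0004, 0.0001, -0.0011], [0.0004, 0.0001, -0.0011], [0.0004, 0.0001, -0.0011]]
twist/row [ 0.   -0.02 -0.  ]
```

The load is passing to the pawl (−4.4 N down to −1.4 N). One more millimetre.

Emit:
move_arm(linear=[[0.0003, 0.0001, -0.001], [0, 0, 0], [0, 0, 0]], twist=[[0, 0, 0], [0, 0, 0], [0, 0, 0]])

```text
time: 13.47
eef_pos: [0.6213, -0.0265, 0.1336]
tcp_rot: [0.622, 0.782, 0.028, 0.018]
contact_force: [-1.7, -0.4, -0.8]
opening: 0.102
```

```bash
python3 -c "
from tilt import *
tan();plan(19.5,4,4);boardtilt(11)"
```

```text
t 13.47 tcp [ 0.6213 -0.0265  0.1336] grasp in hinge frame [ 0.2348 -0.0023  0.0945] ang 21.93 rad 0.2531
 tool z in stand [ 0.067  0.007 -0.998] inward tilt 3.85 y ang 12.99
 F stand [-1.78 -0.02 -0.83] M [-0.19  0.3   0.  ] open 0.102 dq 0.005 q [-0.22  0.25  1.83  0.04  1.01 -0.47]
 tangential F (up +) -0.11 radial -1.96
bar ang 20.52 r 0.2512 tilt 3.85
[[0.0004, 0.0001, -0.001], [0.0004, 0.0001, -0.0011], [0.0004, 0.0001, -0.0011], [0.0004, 0.0001, -0.0011]]
twist/row [ 0.01 -0.04 -0.  ]
top 1216 tilt 19.8 plateau 19.85 799
side 1165 tilt 20.2 plateau 20.25 682
```

View pics/side11.png

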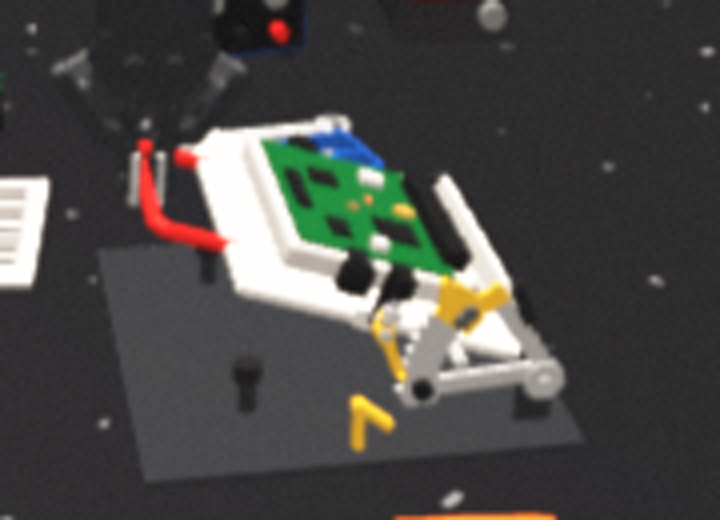

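The load at the bar is about zero, the board is at about 20.1° and it no longer sinks, so the pawl carries it. Opening.

Emit:
move_arm(linear=[[0, 0, 0], [0, 0, 0], [0, 0, 0], [0, 0, 0], [0, 0, 0]], twist=[[0, 0, 0], [0, 0, 0], [0, 0, 0], [0, 0, 0], [0, 0, 0]], grip=0.4)

```text
time: 13.98
eef_pos: [0.6245, -0.0258, 0.1363]
tcp_rot: [0.622, 0.782, 0.032, 0.022]
contact_force: [-0.4, 0.4, 0.7]
opening: 0.4
```

```bash
python3 -c "
from tilt import *
tan();boardtilt(12)"
```

```text
t 13.98 tcp [ 0.6245 -0.0258  0.1363] grasp in hinge frame [ 0.238  -0.0023  0.0972] ang 22.23 rad 0.2571
 tool z in stand [ 0.077  0.005 -0.997] inward tilt 4.4 y ang 12.94
 F stand [-0.25  0.51  0.68] M [ 0.01  0.04 -0.  ] open 0.4 dq 0.008 q [-0.22  0.24  1.83  0.05  1.   -0.47]
 tangential F (up +) 0.72 radial 0.03
top 1216 tilt 20.0 plateau 19.85 786
side 1149 tilt 20.1 plateau 20.3 678
```

View pics/side12.png

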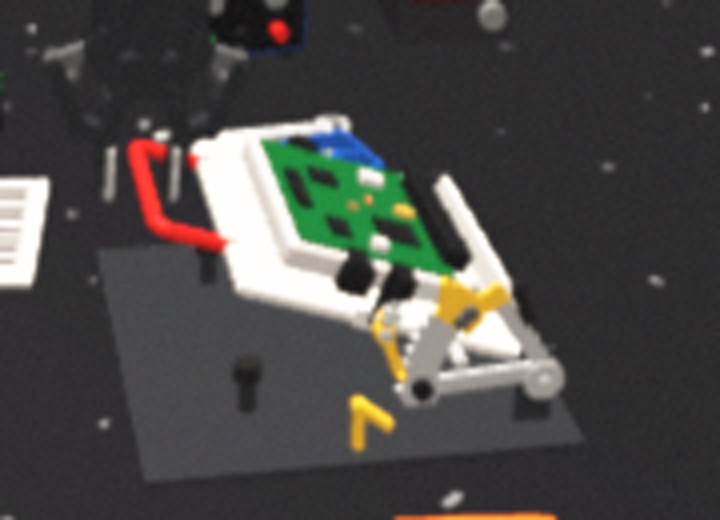

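The fingers at about (110,175) and (175,175) stand clear on both sides of the bar, and the board stays at 20°. Backing straight out along the tool axis, upward.

Emit:
move_arm(linear=[[-0.0005, 0, 0.007], [-0.0005, 0, 0.01], [-0.0005, 0, 0.012], [-0.0005, 0, 0.015], [-0.0005, 0, 0.015], [-0.0005, 0, 0.015], [-0.0005, 0, 0.015], [-0.0005, 0, 0.015], [0, 0, 0.015], [0, 0, 0.01], [0, 0, 0], [0, 0, 0]], twist=[[0, 0, 0], [0, 0, 0], [0, 0, 0], [0, 0, 0], [0, 0, 0], [0, 0, 0], [0, 0, 0], [0, 0, 0], [0, 0, 0], [0, 0, 0], [0, 0, 0], [0, 0, 0]])

```text
time: 15.08
eef_pos: [0.6203, -0.0257, 0.2852]
tcp_rot: [0.622, 0.782, 0.034, 0.027]
contact_force: [0.5, 0.3, 0.9]
opening: 0.396
```

```bash
python3 -c "
from tilt import *
tan();boardtilt(13)
c=cam('top'); cv2.imwrite('pics/top13.png',c['img'])
c=cam('side'); cv2.imwrite('pics/side13f.png',c['img'])
a=cv2.imread('pics/side0.png')[155:,180:450]; b=c['img'][155:,180:450]; cv2.imwrite('pics/ba.png',np.hstack([a,b]))"
```

```text
t 15.08 tcp [ 0.6203 -0.0257  0.2852] grasp in hinge frame [ 0.2338 -0.0012  0.2461] ang 46.47 rad 0.3394
 tool z in stand [ 0.087  0.001 -0.996] inward tilt 5.01 y ang 12.96
 F stand [0.59 0.18 0.88] M [-0.03  0.05  0.  ] open 0.396 dq 0.022 q [-0.22  0.09  1.72  0.04  1.25 -0.46]
 tangential F (up +) 0.18 radial 1.04
top 934 tilt 19.7 plateau 19.75 585
side 1192 tilt 20.2 plateau 20.3 708
```

View pics/ba.png

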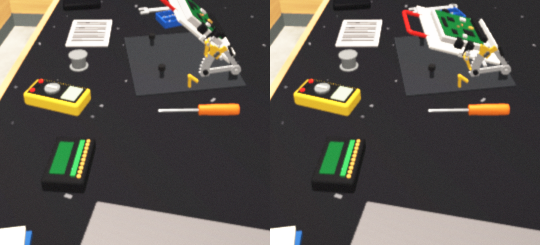

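View pics/side13.png

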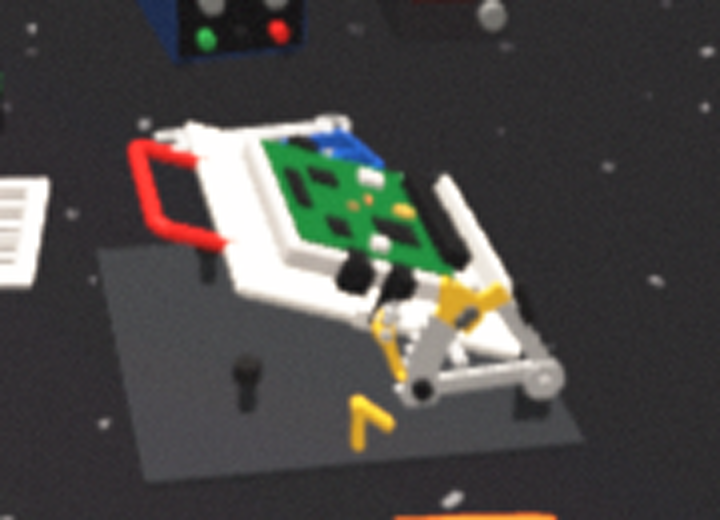

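The gripper is out of the picture and clear, the board stands at 20° on its pawl (tip near (400,375)), and the stand and the things around it look unmoved from the first picture. Handing in.

```bash
python3 -c "
from h import *
st(); print(sign_off())"
```

```text
t 15.28 tcp [ 0.6196 -0.0256  0.2826] grasp in hinge frame [ 0.2332 -0.001   0.2436] ang 46.25 rad 0.3372
 tool z in stand [ 0.084  0.002 -0.996] inward tilt 4.8 y ang 12.95
 F stand [-0.28  0.28 -0.22] M [-0.    0.02  0.  ] open 0.4 dq 0.006 q [-0.22  0.09  1.72  0.04  1.25 -0.46]
the job is handed in; nothing more can be done
None
```

The board is in the second notch from the bottom, carried by its pawl, and the gripper is clear. I handed the job in at 15.3 s; no verdict was reported.

- **Lift:** I gripped the red bar and raised the board past the top notch until I felt the stop at about 65°, with roughly 8 N above the board's own weight. The camera showed the pawl thrown out.
- **Letting down:** I lowered it under control right onto its rests, pressing about 7 N upward at the gripper at most. The camera showed the bar level with the hinge and the pawl snapped back in.
- **Second notch:** I raised it to about 23° and eased it down until the load at the bar fell from 4.4 N to about 0. Then I opened the gripper and backed out upward.

**Last checks:**
- The board measures 19.7–20.3° (0.34–0.35 rad) in both cameras; the two views differ by about half a degree. It did not change on release or withdrawal.
- The force on the tool is about zero.
- The stand and the things in the side view look unmoved from the first picture. I judged this by eye, not by measurement. The spanner and tray are only partly visible there, and I did not look at the final top picture.

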